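# Free the board turntable: hold its index plunger out

## Task

A folded aluminium bracket has been left standing astride the index plunger of the board holder. Lift the bracket off and stand it on its feet on the rubber mat, then grip the plunger's round knob, pull it straight up as far as it goes against its spring, and finish still holding it there so that the turntable stays unlocked. Do not push the mug, the test box or the screwdriver about.

Things in the scene. Friction and masses are not known exactly. Their poses are not given: they have to be found in the camera images.
- fixture: Fixed board holder, does not move: grey base plate 240 (own x) x 260 (own y) x 12 mm; aluminium turntable 130 mm across, centre at own (0, +60), top 28 mm up, with a ring of holes and a circuit board (up to 41 mm); dark steel block (own x -20 to 20, y -50 to 24, top at 52 mm) overhanging its rim and carrying the plunger. Origin: centre of underside, at bench height; z up.
- knob: Black ribbed round knob on the plunger: upright cylinder, 26 mm across, 26 mm tall. Origin: centre of its underside, 62 mm above the bench when home (top at 88 mm), at own (0, +6) mm of the fixture. 10 mm is free between its underside and the block, but for a collar 20 mm across, 6 mm high round the stem.
- pin_tip (a point): Centre of the lower end of the plunger's steel pin (8 mm across), straight below the knob and fixed to it, 42 mm under the knob's underside. Home: 20 mm above the bench, 8 mm deep in the turntable's hole. Slides only straight up, 16 mm to a hard stop (then 36 mm above the bench). A spring pulls it home: about 5 N at home, 10.5 N at full travel; it springs back when let go.
- bracket: Loose aluminium bracket, upside-down U, about 160 g: deck 156 (own x) x 60 (own y) mm, top 85 mm above the feet, 3 mm sheet; legs at both x ends, feet turned outward (186 mm overall); lips along both long deck edges reach 13 mm below deck top: grip across the 60 mm. Origin: mid-deck, at the level of the foot soles; z up. Starts on the base plate, deck 6 mm above the knob.
- mat: Black rubber mat fixed on the bench, 260 (its x) x 220 (its y) x 3 mm, empty at the start. Origin: centre of the underside, at bench height. It lies on one side of the board holder, left or right.
- testbox: Bystander: small loose black box 100 x 70 x 45 mm with two binding posts and a dial on top (69 mm tall in all). Origin: centre of the underside.
- mug: Bystander: white mug 80 mm across, 90 mm tall. Origin: centre of the underside.
- screwdriver: Bystander: screwdriver lying on the bench, 190 mm long along its x. Origin near its middle.
There are look-alikes about, which are no part of the job. There is more than one size of the bracket; the one meant has the size given above.

How it is judged:
By the outcome, as a careful person would: the job done as asked, in the order asked, and still so for the second after the job is handed in, while the arm keeps its last pose, push and grip.
It also fails if it takes over 56 s, if anything falls off the work surface, if the arm or the gripper's body presses on something with over 40 N, if the wrist force passes 120 N, or if a joint passes its speed limit or range.

## Robot

A 6-joint arm with a two-finger parallel gripper is mounted at the origin on the work surface. World frame = base frame: x ahead of the robot, y to its left, z up, the work surface at z = 0. Lengths are in m, angles in rad, forces in N, time in s.
With the tool pointing down it reaches from about 0.35 to 0.775 m from the base axis. Payload 7.3 kg.
Tool frame: the origin (TCP) lies midway between the tips of the shut fingers; the grasp point (between the pads) lies 19 mm behind it; x points along the fingers, z is the direction in which the jaws open and shut, and the axes are right-handed (so a half turn about x gives the same grasp; the last joint's range is limited). The gripper opens to 92 mm and grips with 3 to 60 N. Pads are 19 mm wide; open, the fingers measure 130 mm over their backs; the gripper's body (75 mm by 190 mm) begins 47 mm behind the grasp point.
Start: joints at [-1.309, 0.342, 1.524, -0, 1.275, -0.146], TCP at [0.208, -0.482, 0.227] pointing down, gripper open.
Joint ranges: [-2.53, 2.53], [-0.77, 2.02], [0.04, 2.7], [-1, 4.14], [0.28, 2.66], [-3.11, 3.11]. Speed limits (rad/s): [2.57, 2.57, 3.14, 3.14, 3.14, 3.14].

## Interface

Orientations are given as [roll, pitch, yaw] about the fixed x, y, z axes, in that order (R = Rz(yaw) Ry(pitch) Rx(roll)).
In Python, from cell import observe, cams, robot gives the robot as it stands.
- The arm moves only by the tool jog_arm, never from a script. Its argument "plan" is one flat list of numbers, 7 for each row, row after row: the turn, a rotation vector about the tool's x, y, z in degrees, then the shift along the tool's x, y, z in cm, then the opening, from -1 (shut) to 1 (fully open). In form: [ax, ay, az, x, y, z, jaw, ax, ay, az, x, y, z, jaw, ...]. A call has 1 to 10 rows; each row is the pose to reach, as a shift and turn from the pose commanded when the call began, along the tool's axes at that moment; what a row does not reach only later rows make up. A row lasts 1/10 s, in which the tool goes at most 50 mm and 8.59 degrees, less where a joint would pass 70% of its speed; a pose out of reach is approached as far as the arm can. A call with a gripper value outside its range is refused whole. The fingers move at their own pace and stop on an object; "newtons" is the grip in N (left out, the last holds). Time passes only in rows, so rows that repeat a pose let the fingers close. It gives the time, the measured TCP pose, the force and the opening at its end, in the units of the state.
- observe(): the state, without advancing time (a new reading comes with each control period).
- cams.read_camera(name): name is "scene" or "side" or "wrist"; returns a dict with "image" (420x560x3 uint8, red, green, blue), "fov_y" (degrees; the focal length in pixels is half the picture's height over the tangent of half this angle, whatever the lens; pixels are square), "cx", "cy" (the principal point, pixels), "k1" (the pictures are not rectified: a ray, as slopes to the right and down, at radius r is drawn at 1 + k1 r^2 times it, then the intrinsics apply), "T" (4x4, takes a point from camera to world coordinates). Camera axes: x right, y down, z forward; pixel columns grow to the right and rows downward; lengths in m; the calibration is good to about 2 mm. A picture is of the moment at which its call begins. There is no depth.
- robot.hand_in(): hands the job in, once; it reports no verdict.
The state is a dict: "time": time; "qpos": joint angles; "qvel": joint speeds; "joint_efforts": joint torques, N m; "tool_pos": TCP position; "tool_rot": TCP orientation; "contact_force": force on the tool from outside, world axes, zero at the start; "torque": the same for the moment, N m; "opening": finger opening in m.
Only numpy, scipy, OpenCV 4.12 (cv2) and the standard library are available. Lean on these libraries where they do the work, as an engineer would, in place of code of your own. Each camera call takes 0.05 s, during which the arm holds its last target.

## Working session

There is one attempt and no reset: what is moved stays moved. The work goes in short steps, Python scripts to look and compute and a tool call to move; the robot and the scene stay as the last step left them, time stands still between calls to the robot, and variables do not carry over. Pictures are saved under pics/ and viewed, and the job is handed in when it is done.

Besides the shell and the picture viewer there is one more tool, called after ">>>" as name(argument=value, ...) on one line, values as JSON. jog_arm: Moves the arm, as the interface text tells. Its arguments: {"type":"object","properties":{"plan":{"type":"array"},"newtons":{"type":"number"}},"required":["plan"]}

```bash
ls; mkdir -p pics; cat > h.py <<'E'
import numpy as np, cv2, pickle, sys
from scipy.spatial.transform import Rotation as R
def grab(name,tag):
    from cell import cams
    d=cams.read_camera(name); pickle.dump(d,open(f'pics/{tag}.pkl','wb'))
    cv2.imwrite(f'pics/{tag}.png',cv2.cvtColor(d['image'],cv2.COLOR_RGB2BGR)); return d
def load(tag): return pickle.load(open(f'pics/{tag}.pkl','rb'))
def K(d):
    f=d['image'].shape[0]/2/np.tan(np.radians(d['fov_y'])/2)
    return np.array([[f,0,d['cx']],[0,f,d['cy']],[0,0,1.]]),np.array([d['k1'],0,0,0,0.])
def ray(d,uv):
    k,D=K(d); s=cv2.undistortPoints(np.array(uv,float).reshape(-1,1,2),k,D).reshape(-1,2)
    v=np.c_[s,np.ones(len(s))]@np.array(d['T'])[:3,:3].T
    return np.array(d['T'])[:3,3],v
def onz(d,uv,z):
    o,v=ray(d,uv); return o+v*((z-o[2])/v[:,2])[:,None]
def tri(ds,uvs):
    A=np.zeros((3,3));b=np.zeros(3);L=[]
    for d,uv in zip(ds,uvs):
        o,v=ray(d,[uv]);v=v[0]/np.linalg.norm(v[0]);P=np.eye(3)-np.outer(v,v);A+=P;b+=P@o;L.append((o,P))
    x=np.linalg.solve(A,b); return x,[np.linalg.norm(P@(x-o)) for o,P in L]
def proj(d,X):
    k,D=K(d);T=np.linalg.inv(np.array(d['T']));p=np.atleast_2d(X)@T[:3,:3].T+T[:3,3]
    return cv2.projectPoints(p.reshape(-1,1,3),np.zeros(3),np.zeros(3),k,D)[0].reshape(-1,2)
E
python3 - <<'E'
from h import *
from cell import observe
for n in['scene','side','wrist']:
    d=grab(n,n+'0');print(n,d['fov_y'],d['k1'],np.round(d['T'],3).tolist())
print(observe())
E
```

```text
pics
scene 44.767215131562644 -0.0460385410081722 [[-0.767, 0.366, -0.527, 1.229], [0.641, 0.465, -0.61, 0.853], [0.022, -0.806, -0.591, 0.907], [0.0, 0.0, 0.0, 1.0]]
side 45.09702115653561 -0.146707025693696 [[0.992, -0.102, 0.069, 0.407], [-0.121, -0.712, 0.692, -1.054], [-0.021, -0.695, -0.719, 1.189], [0.0, 0.0, 0.0, 1.0]]
wrist 64.80920977177118 0.003703410166101286 [[0.397, -0.879, -0.263, 0.278], [-0.918, -0.381, -0.112, -0.451], [-0.002, 0.286, -0.958, 0.383], [0.0, 0.0, 0.0, 1.0]]
{'time': 0.15, 'qpos': array([-1.30899820e+00,  3.42545678e-01,  1.52475980e+00,  1.89258920e-06,
        1.27541103e+00, -1.46021234e-01]), 'qvel': array([-0.00128414, -0.0006021 , -0.00191141,  0.00196378, -0.00020681,
       -0.00081867]), 'joint_efforts': array([ 1.07601787e-03, -4.31469870e+01, -2.44354784e+01,  7.18094059e-02,
        5.37729054e-02, -9.78879416e-05]), 'tool_pos': array([ 0.20815394, -0.48165445,  0.22622663]), 'tool_rot': array([2.9939609 , 1.56967246, 1.83098339]), 'contact_force': array([ 0.90080417, -0.65328543, -0.00667021]), 'torque': array([-0.01674055, -0.04069597,  0.02856477]), 'opening': 0.09219654885385285}
```

View pics/scene0.png

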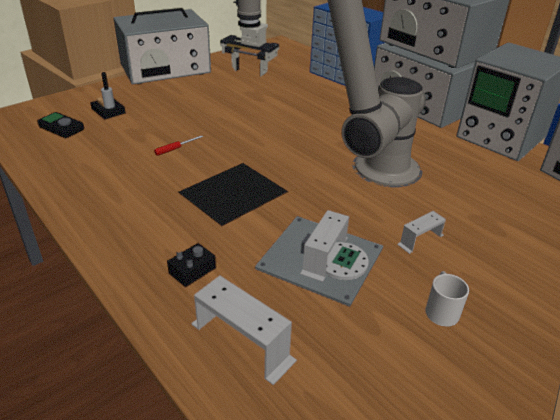

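View pics/side0.png

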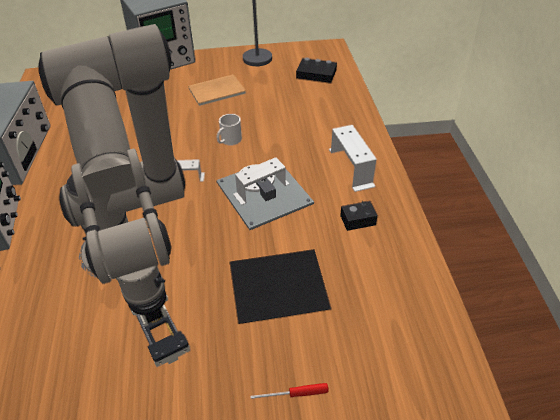

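View pics/wrist0.png

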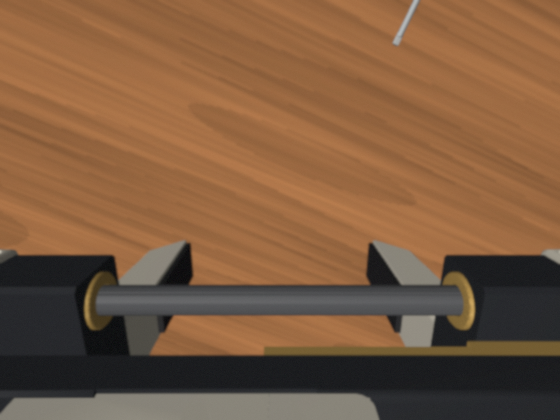

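Three brackets are visible: the one astride the block on the fixture (scene 327,243 / side 260,172), a larger one on the bench (scene 243,315 / side 353,150), and a small one (scene 424,225 / side 190,166). The one on the fixture fits the description. I'll confirm its size in enlarged crops.

```bash
python3 - <<'E'
from h import *
a=cv2.imread('pics/scene0.png')[195:305,250:390];b=cv2.imread('pics/side0.png')[145:230,205:320]
cv2.imwrite('pics/c1.png',cv2.resize(a,None,fx=5.6,fy=5.4,interpolation=cv2.INTER_CUBIC))
cv2.imwrite('pics/c2.png',cv2.resize(b,None,fx=6.5,fy=6.5,interpolation=cv2.INTER_CUBIC))
E
```

```text
(no output)
```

View pics/c1.png

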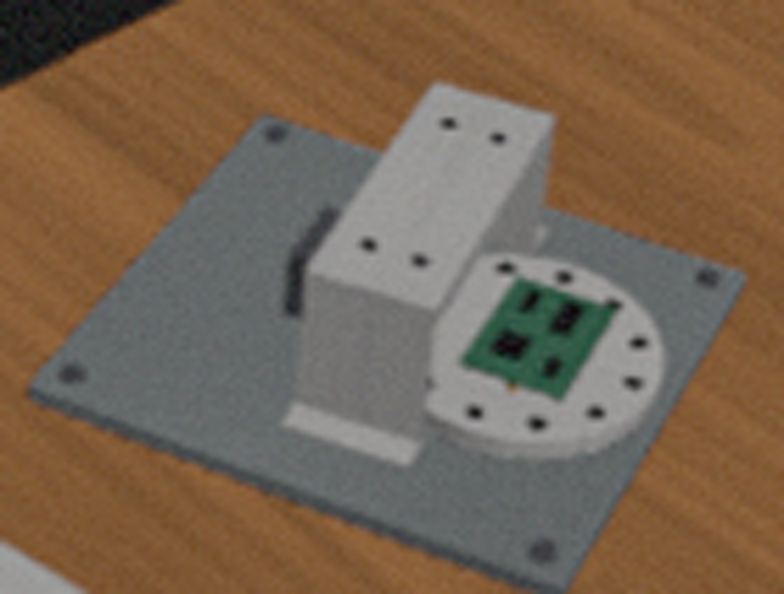

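View pics/c2.png

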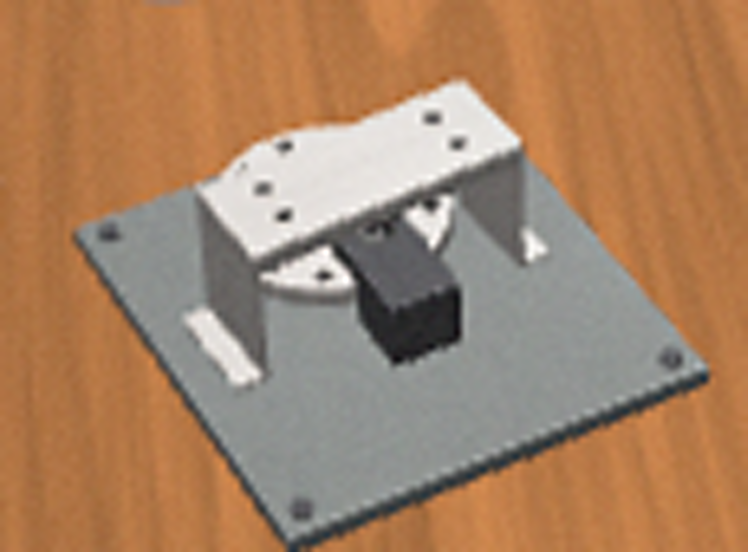

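The crops show the fixture bracket: scene crop deck corners at (435,82), (554,118), (435,307), (310,272), and 4 holes in the deck. Next I triangulate.

```bash
python3 - <<'E'
from h import *
S=load('scene0');D=load('side0')
fs=lambda p:((p[0]+.5)/5.6+250-.5,(p[1]+.5)/5.4+195-.5)
fd=lambda p:((p[0]+.5)/6.5+205-.5,(p[1]+.5)/6.5+145-.5)
pairs=[('h1',(449,123),(284,215)),('h2',(498,138),(263,188)),('h3',(369,245),(457,144)),('h4',(420,261),(432,118)),
('cFL',(435,82),(255,257)),('cFR',(554,118),(200,188)),('cNL',(310,270),(525,148)),('cNR',(435,305),(460,80)),
('fixA',(275,133),(303,508)),('fixB',(707,276),(109,232)),('fixC',(72,374),(671,358))]
P={}
for n,a,b in pairs:
    x,e=tri([S,D],[fs(a),fd(b)]);P[n]=x;print(n,np.round(x*1000,1),np.round(np.array(e)*1000,1))
g=lambda a,b:np.linalg.norm(P[a]-P[b])*1000
print('len',g('cFL','cNL'),g('cFR','cNR'),'wid',g('cFL','cFR'),g('cNL','cNR'))
c=np.mean([P[k] for k in('h1','h2','h3','h4')],0);print('holes ctr',c,'corner ctr',np.mean([P[k] for k in('cFL','cFR','cNL','cNR')],0))
v=P['h3']+P['h4']-P['h1']-P['h2'];print('yaw x',np.degrees(np.arctan2(v[1],v[0])))
v=P['cNL']+P['cNR']-P['cFL']-P['cFR'];print('yaw x',np.degrees(np.arctan2(v[1],v[0])))
v=P['fixC']-P['fixA'];print('fix yaw',np.degrees(np.arctan2(v[1],v[0])));v=P['fixB']-P['fixA'];print(np.degrees(np.arctan2(v[1],v[0]))-90)
# screws plane z .012; fixture 4th screw scene (543,551)
q=[fs(p) for p in[(275,133),(707,276),(543,551),(72,374)]];X=onz(S,q,.012);print(np.round(X,4),X.mean(0))
q=[fd(p) for p in[(303,508),(109,232),(671,358)]];X=onz(D,q,.012);print(np.round(X,4),(X[1]+X[2])/2)
# mat
for d,m in((S,(170,160,300,230)),(D,(220,245,340,330))):
    im=cv2.cvtColor(d['image'],cv2.COLOR_RGB2HSV);x0,y0,x1,y1=m
    k=np.zeros(im.shape[:2],np.uint8);k[y0:y1,x0:x1]=(im[y0:y1,x0:x1,2]<70)*255
    k=cv2.morphologyEx(k,cv2.MORPH_OPEN,np.ones((3,3)))
    cs=max(cv2.findContours(k,0,1)[0],key=cv2.contourArea)
    W=onz(d,cs.reshape(-1,2),.003);r=cv2.minAreaRect((W[:,:2]*1000).astype(np.float32));print('mat',r)
# big and small bracket lengths not needed; others rough
print('driver',onz(D,[(252,397),(328,389)],.01))
print('mug side',onz(D,[(231,120)],.09),'testbox',onz(D,[(359,210)],.045))
E
```

```text
h1 [440.5 159.5  98.5] [0.8 0.8]
h2 [431.4 181.6  98.3] [0.4 0.4]
h3 [531.4 201.1  98. ] [0.5 0.5]
h4 [521.4 222.9  97.9] [0.7 0.7]
cFL [423.3 132.   98.2] [0.1 0.1]
cFR [399.9 186.7  98.1] [0.2 0.2]
cNL [563.9 196.2  96.4] [1.3 1.3]
cNR [538.7 249.2  99.5] [0.4 0.4]
fixA [434.7  39.   14.8] [0.7 0.7]
fixB [349.5 252.2  15.3] [0.8 0.8]
fixC [629.1 117.3  14. ] [0.6 0.6]
len 154.5804234038249 152.28314037975602 wid 59.568235534380705 58.745251442047994
holes ctr [0.48116765 0.19125574 0.09817145] corner ctr [0.48146405 0.19102413 0.09805627]
yaw x 24.633102744575023
yaw x 24.40826525292063
fix yaw 21.91043350095836
21.787156363896116
[[0.433  0.0364 0.012 ]
 [0.3473 0.2499 0.012 ]
 [0.5428 0.3286 0.012 ]
 [0.6284 0.1155 0.012 ]] [0.48786861 0.18260427 0.012     ]
[[0.4342 0.0422 0.012 ]
 [0.3486 0.2567 0.012 ]
 [0.6291 0.1197 0.012 ]] [0.48885152 0.18817403 0.012     ]
mat ((491.3764343261719, -200.8085174560547), (258.2763671875, 219.2041015625), 2.6971042156219482)
mat ((489.9921875, -200.2218017578125), (257.1357421875, 218.44094848632812), 2.633747100830078)
driver [[ 0.38499206 -0.53360017  0.01      ]
 [ 0.57202307 -0.53763822  0.01      ]]
mug side [[0.40229484 0.49724397 0.09      ]] testbox [[0.775267   0.01810845 0.045     ]]
```

```bash
cat >> h.py <<'E'
def rel(pos,jaw_deg):
    "tool-down target: rotvec(deg) and shift(cm) in current tool axes"
    from cell import observe
    o=observe(); Rc=R.from_euler('xyz',o['tool_rot']).as_matrix(); best=[]
    for a in(jaw_deg,jaw_deg+180):
        a=np.radians(a);z=np.array([np.cos(a),np.sin(a),0]);x=np.array([0,0,-1.]);y=np.cross(z,x)
        Rt=np.c_[x,y,z]; rv=np.degrees(R.from_matrix(Rc.T@Rt).as_rotvec()); best.append(rv)
    print('t',o['time'],'pos',np.round(o['tool_pos'],4),'q',np.round(o['qpos'],3),'F',np.round(o['contact_force'],1),'open',round(o['opening'],4))
    print('tool axes\n',np.round(Rc,3)); print('turn opts',[np.round(b,2).tolist() for b in best])
    print('shift cm',np.round(Rc.T@(np.array(pos)-o['tool_pos'])*100,2))
E
python3 - <<'E'
from h import *
rel([.4815,.191,.2],114.5)
E
```

```text
t 0.15 pos [ 0.2082 -0.4817  0.2262] q [-1.309  0.343  1.525  0.     1.275 -0.146] F [ 0.9 -0.7 -0. ] open 0.0922
tool axes
 [[-0.     0.918  0.397]
 [ 0.001  0.397 -0.918]
 [-1.     0.    -0.001]]
turn opts [[178.87, -0.02, 0.1], [-1.13, -0.06, -0.01]]
shift cm [  2.69  51.77 -50.9 ]
```

>>> jog_arm(plan=[0,0,0,0.5,17,-17,1,0,0,0,1,35,-34,1,0,0,0,1,35,-34,1,0,0,0,1,35,-34,1,0,0,0,1,35,-34,1,-1.1,0,0,2.7,51.8,-50.9,1,-1.1,0,0,2.7,51.8,-50.9,1,-1.1,0,0,2.7,51.8,-50.9,1,-1.1,0,0,2.7,51.8,-50.9,1,-1.1,0,0,2.7,51.8,-50.9,1], newtons=25)

```text
time: 1.15
tool_pos: [0.3973, -0.0172, 0.2101]
tool_rot: [0.627, 1.57, -0.517]
contact_force: [1.7, -0.8, 0.1]
opening: 0.0917
```

```bash
python3 - <<'E'
from h import *
rel([.4815,.191,.2],114.5)
E
```

```text
t 1.15 pos [ 0.3973 -0.0172  0.2101] q [-0.237  0.123  1.867 -0.     1.151  0.907] F [ 1.7 -0.8  0.1] open 0.0917
tool axes
 [[ 0.001  0.91   0.414]
 [-0.     0.414 -0.91 ]
 [-1.     0.     0.   ]]
turn opts [[179.96, -0.03, -0.04], [-0.04, 0.03, -0.02]]
shift cm [  1.01  16.29 -15.47]
```

>>> jog_arm(plan=[0,0,0,0,15,-14,1,0,0,0,0,15,-14,1,0,0,0,0,15,-14,1,0,0,0,0,15,-14,1,0,0,0,0,15,-14,1,0,0,0,0,15,-14,1,0,0,0,0,15,-14,1])

```text
time: 1.85
tool_pos: [0.4749, 0.1695, 0.2097]
tool_rot: [-1.439, 1.569, -2.583]
contact_force: [-0.8, 0.2, -0.5]
opening: 0.0918
```

```bash
python3 - <<'E'
from h import *
rel([.4815,.191,.2],114.5)
grab('wrist','wrist1')
E
```

```text
t 1.85 pos [0.4749 0.1695 0.2097] q [ 1.910e-01  3.200e-01  1.606e+00 -1.000e-03  1.217e+00  1.335e+00] F [-0.8  0.2 -0.5] open 0.0918
tool axes
 [[-0.001  0.91   0.414]
 [-0.001  0.414 -0.91 ]
 [-1.    -0.001  0.   ]]
turn opts [[179.96, 0.12, -0.02], [-0.04, 0.01, 0.08]]
shift cm [ 0.97  1.49 -1.69]
```

View pics/wrist1.png

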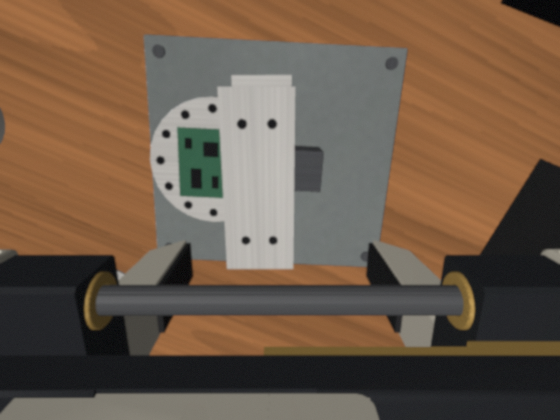

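The wrist view shows the bracket upright in the picture with deck holes at (242,124), (272,124), (246,240), (273,240). I'll check them against the triangulated ones.

```bash
python3 - <<'E'
from h import *
W=load('wrist1');X=onz(W,[(242,124),(272,124),(246,240),(273,240)],.0975);print(np.round(X,4),X.mean(0))
v=X[0]+X[1]-X[2]-X[3];print(np.degrees(np.arctan2(v[1],v[0])))
rel([.481,.1912,.073],114.5)
E
```

```text
[[0.519  0.2227 0.0975]
 [0.5289 0.2011 0.0975]
 [0.4289 0.1814 0.0975]
 [0.4388 0.1598 0.0975]] [0.47890478 0.19125514 0.0975    ]
24.651969598611174
t 1.9 pos [0.475  0.1691 0.21  ] q [ 1.900e-01  3.190e-01  1.606e+00 -1.000e-03  1.217e+00  1.335e+00] F [-1.5  0.5 -0.3] open 0.0916
tool axes
 [[-0.001  0.911  0.413]
 [-0.001  0.413 -0.911]
 [-1.    -0.001  0.   ]]
turn opts [[179.9, 0.09, -0.02], [-0.1, 0.01, 0.05]]
shift cm [13.69  1.47 -1.77]
```

>>> jog_arm(plan=[0,0,0,2,1.4,-1.8,1,0,0,0,4,1.4,-1.8,1,0,0,0,6,1.4,-1.8,1,0,0,0,8,1.4,-1.8,1,0,0,0,10,1.4,-1.8,1,0,0,0,11.5,1.4,-1.8,1,0,0,0,12.8,1.4,-1.8,1,0,0,0,13.6,1.4,-1.8,1,0,0,0,13.6,1.4,-1.8,1,0,0,0,13.6,1.4,-1.8,1])

```text
time: 2.9
tool_pos: [0.4811, 0.1919, 0.0746]
tool_rot: [1.145, 1.57, -0.0]
contact_force: [0.8, -0.4, 0.4]
opening: 0.0919
```

```bash
python3 - <<'E'
from h import *
rel([.48,.1912,.073],114.5)
grab('wrist','wrist2');grab('side','side2')
a=cv2.imread('pics/side2.png')[90:260,170:350]
cv2.imwrite('pics/side2c.png',cv2.resize(a,None,fx=3.5,fy=3.5))
E
```

```text
t 2.9 pos [0.4811 0.1919 0.0746] q [ 0.232  0.504  1.741 -0.     0.896  1.376] F [ 0.8 -0.4  0.4] open 0.0919
tool axes
 [[ 0.001  0.911  0.413]
 [-0.     0.413 -0.911]
 [-1.     0.001  0.   ]]
turn opts [[179.91, -0.05, -0.02], [-0.09, 0.02, -0.03]]
shift cm [ 0.16 -0.13  0.01]
```

View pics/wrist2.png

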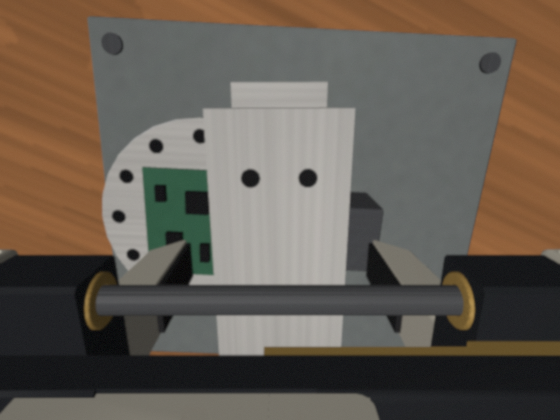

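View pics/side2c.png

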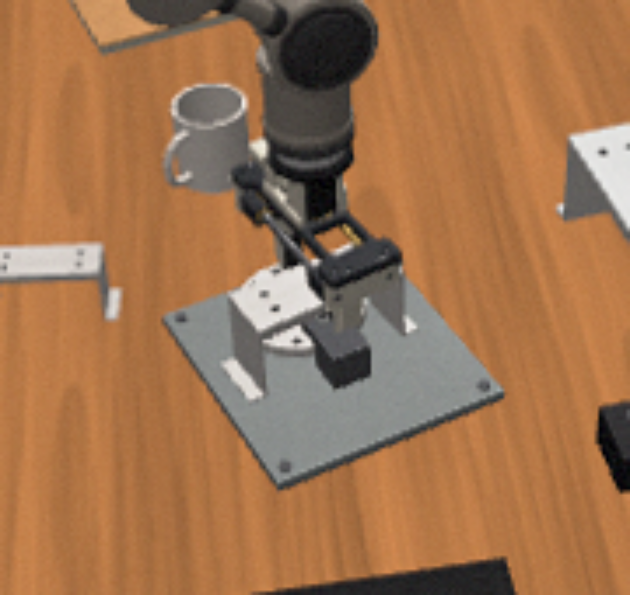

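The fingers straddle the deck centrally. Closing now.

>>> jog_arm(plan=[0,0,0,0.1,0,0,0.5,0,0,0,0.1,0,0,0.2,0,0,0,0.1,0,0,-1,0,0,0,0.1,0,0,-1,0,0,0,0.1,0,0,-1,0,0,0,0.1,0,0,-1,0,0,0,0.1,0,0,-1], newtons=25)

```text
time: 3.7
tool_pos: [0.4809, 0.1924, 0.0732]
tool_rot: [0.635, 1.571, -0.508]
contact_force: [0.4, -1.0, 1.1]
opening: 0.0596
```

Opening is 59.6 mm, matching the 60 mm lips. Lifting straight up, slowly at first.

>>> jog_arm(plan=[0,0,0,-0.5,0,0,-1,0,0,0,-1.5,0,0,-1,0,0,0,-3,0,0,-1,0,0,0,-5,0,0,-1,0,0,0,-7,0,0,-1,0,0,0,-9,0,0,-1,0,0,0,-11,0,0,-1,0,0,0,-12,0,0,-1,0,0,0,-12,0,0,-1,0,0,0,-12,0,0,-1])

```text
time: 4.7
tool_pos: [0.4804, 0.1923, 0.1926]
tool_rot: [-1.671, 1.57, -2.815]
contact_force: [-0.1, 0.4, -2.2]
opening: 0.0599
```

```bash
python3 - <<'E'
from h import *
rel([.49,-.2,.19],114.5)
grab('side','side3')
a=cv2.imread('pics/side3.png')[60:260,170:350]
cv2.imwrite('pics/side3c.png',cv2.resize(a,None,fx=3,fy=3))
E
```

```text
t 4.7 pos [0.4804 0.1923 0.1926] q [ 0.233  0.359  1.598 -0.     1.185  1.376] F [-0.1  0.4 -2.2] open 0.0599
tool axes
 [[-0.001  0.91   0.414]
 [-0.     0.414 -0.91 ]
 [-1.    -0.001 -0.   ]]
turn opts [[179.96, 0.07, 0.01], [-0.04, -0.0, 0.05]]
shift cm [  0.27 -15.38  36.11]
```

View pics/side3c.png

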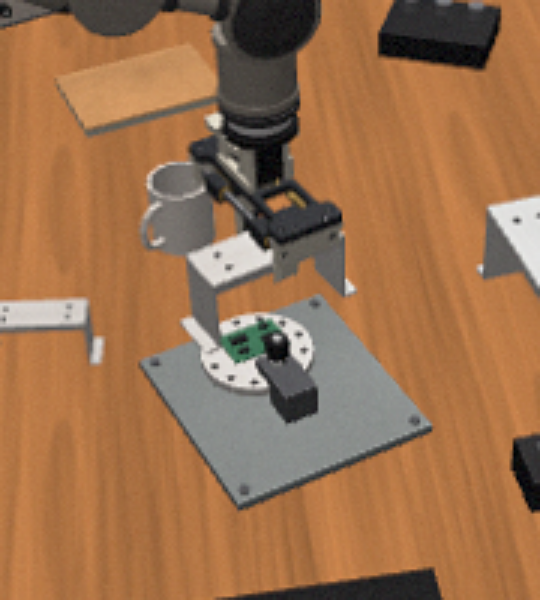

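Lifted, held level, and clear of the knob. Carrying it to the mat now.

>>> jog_arm(plan=[0,0,0,0,-0.8,1.8,-1,0,0,0,0,-2,4.7,-1,0,0,0,0,-3.6,8.4,-1,0,0,0,0,-5.4,12.6,-1,0,0,0,0,-7.2,16.8,-1,0,0,0,0,-9,21,-1,0,0,0,0,-10.8,25.2,-1,0,0,0,0,-12.6,29.4,-1,0,0,0,0,-14,32.8,-1,0,0,0,0,-15,35,-1])

```text
time: 5.75
tool_pos: [0.4886, -0.1908, 0.1918]
tool_rot: [-2.264, 1.569, 2.873]
contact_force: [-0.0, 0.1, -1.2]
opening: 0.0596
```

>>> jog_arm(plan=[0,0,0,0,-0.3,0.8,-1,0,0,0,0,-0.4,1.1,-1,0,0,0,0,-0.4,1.1,-1,0,0,0,0,-0.4,1.1,-1])

```text
time: 6.15
tool_pos: [0.4901, -0.1987, 0.1929]
tool_rot: [-2.879, 1.57, 2.262]
contact_force: [-0.0, 0.9, -1.5]
opening: 0.0599
```

```bash
python3 - <<'E'
from h import *
rel([.49,-.2,.066],114.5)
grab('side','side4');grab('scene','scene4')
a=cv2.imread('pics/side4.png')[150:380,170:400];b=cv2.imread('pics/scene4.png')[110:310,150:400]
cv2.imwrite('pics/c4.png',np.hstack([cv2.resize(a,(400,400)),cv2.resize(b,(400,400))]))
E
```

```text
t 6.15 pos [ 0.4901 -0.1987  0.1929] q [-0.53   0.379  1.566  0.     1.197  0.612] F [-0.   0.9 -1.5] open 0.0599
tool axes
 [[-0.     0.91   0.415]
 [ 0.001  0.415 -0.91 ]
 [-1.    -0.    -0.001]]
turn opts [[-179.96, -0.02, -0.06], [0.04, -0.04, 0.01]]
shift cm [12.69 -0.07  0.12]
```

View pics/c4.png

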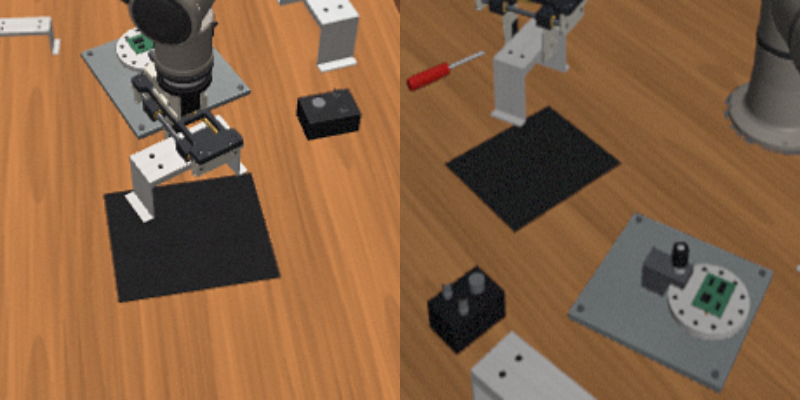

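The bracket hangs level above the mat. Lowering 12.4 cm, then the last few mm gently.

>>> jog_arm(plan=[0,0,0,2,0,0,-1,0,0,0,5,0,0,-1,0,0,0,8,0,0,-1,0,0,0,10,0,0,-1,0,0,0,11.2,0,0,-1,0,0,0,12,0,0,-1,0,0,0,12.3,0,0,-1,0,0,0,12.5,0,0,-1,0,0,0,12.6,0,0,-1,0,0,0,12.6,0,0,-1])

```text
time: 7.25
tool_pos: [0.4905, -0.2001, 0.0677]
tool_rot: [0.58, 1.57, -0.564]
contact_force: [-0.6, 0.1, -1.9]
opening: 0.0597
```

>>> jog_arm(plan=[0,0,0,0.1,0,0,-1,0,0,0,0.2,0,0,-1,0,0,0,0.3,0,0,-1,0,0,0,0.3,0,0,-1])

```text
time: 7.65
tool_pos: [0.4902, -0.2, 0.0642]
tool_rot: [0.407, 1.571, -0.737]
contact_force: [0.8, 0.1, -1.2]
opening: 0.0598
```

>>> jog_arm(plan=[0,0,0,0.05,0,0,-1,0,0,0,0.1,0,0,-1,0,0,0,0.1,0,0,-1])

```text
time: 7.95
tool_pos: [0.4903, -0.2, 0.0641]
tool_rot: [0.541, 1.57, -0.603]
contact_force: [-2.0, -0.3, 8.5]
opening: 0.0595
```

Contact: 8.5 N at the expected height (feet at about 3 mm). I'll ease off and open.

>>> jog_arm(plan=[0,0,0,-0.08,0,0,-1,0,0,0,-0.08,0,0,-0.1,0,0,0,-0.08,0,0,0.4,0,0,0,-0.08,0,0,0.9,0,0,0,-0.08,0,0,0.9,0,0,0,-0.08,0,0,0.9,0,0,0,-0.08,0,0,0.9])

```text
time: 8.65
tool_pos: [0.4901, -0.1999, 0.0638]
tool_rot: [-1.844, 1.571, -2.987]
contact_force: [-0.3, -0.4, 0.1]
opening: 0.0864
```

```bash
python3 - <<'E'
from h import *
rel([.49,-.2,.19],114.5)
grab('wrist','wrist5')
E
```

```text
t 8.65 pos [ 0.4901 -0.1999  0.0638] q [-0.532  0.537  1.718 -0.     0.887  0.612] F [-0.3 -0.4  0.1] open 0.0864
tool axes
 [[-0.     0.91   0.414]
 [-0.     0.414 -0.91 ]
 [-1.    -0.    -0.   ]]
turn opts [[179.97, 0.01, 0.0], [-0.03, -0.0, 0.01]]
shift cm [-12.62  -0.02   0.  ]
```

View pics/wrist5.png

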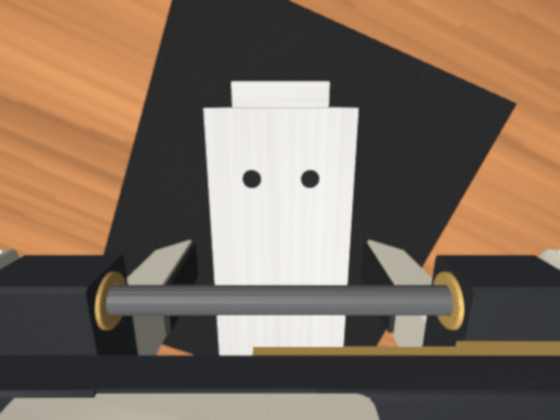

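The deck is released, with a gap on both sides. Retracting straight up.

>>> jog_arm(plan=[0,0,0,-1,0,0,0.9,0,0,0,-3,0,0,0.9,0,0,0,-6,0,0,0.9,0,0,0,-10,0,0,0.9,0,0,0,-14,0,0,0.9,0,0,0,-14,0,0,0.9,0,0,0,-14,0,0,0.9])

```text
time: 9.4
tool_pos: [0.4905, -0.2001, 0.2054]
tool_rot: [0.596, 1.568, -0.548]
contact_force: [-0.3, 0.1, -0.1]
opening: 0.0876
```

```bash
python3 - <<'E'
from h import *
grab('side','side6');grab('scene','scene6')
a=cv2.imread('pics/side6.png')[150:380,170:400];b=cv2.imread('pics/scene6.png')[110:310,150:400]
cv2.imwrite('pics/c6.png',np.hstack([cv2.resize(a,(400,400)),cv2.resize(b,(400,400))]))
b=cv2.imread('pics/scene6.png')[195:305,250:390];a=cv2.imread('pics/side6.png')[145:230,205:320]
b=cv2.resize(b,None,fx=5,fy=5,interpolation=cv2.INTER_CUBIC);a=cv2.resize(a,None,fx=5,fy=5,interpolation=cv2.INTER_CUBIC)
cv2.imwrite('pics/k1.png',b);cv2.imwrite('pics/k2.png',a)
rel([.487,.1915,.2],114.5)
E
```

```text
t 9.5 pos [ 0.4895 -0.1996  0.2032] q [-0.532  0.37   1.55  -0.     1.223  0.612] F [-0.  -0.1 -0.7] open 0.0872
tool axes
 [[-0.001  0.91   0.414]
 [ 0.001  0.414 -0.91 ]
 [-1.    -0.001 -0.001]]
turn opts [[179.96, 0.09, 0.12], [-0.04, -0.07, 0.06]]
shift cm [  0.35  15.96 -35.7 ]
```

View pics/c6.png

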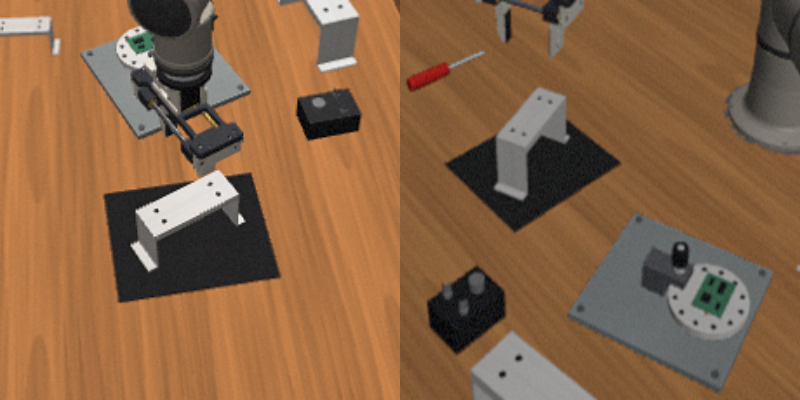

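View pics/k1.png

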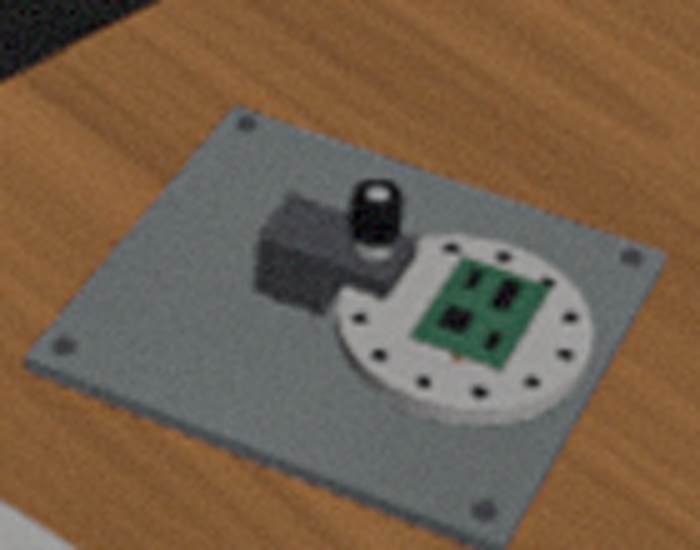

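View pics/k2.png

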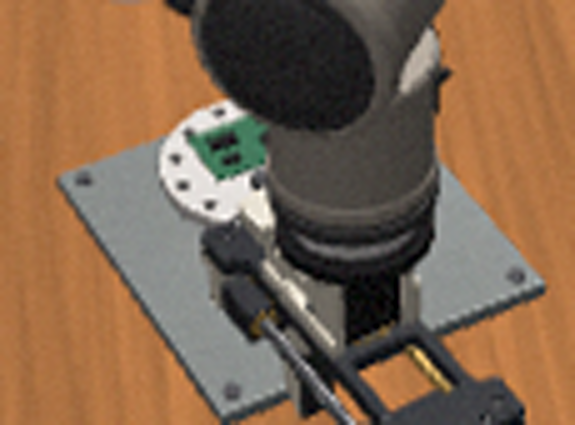

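The bracket stands on its feet, fully on the mat. In scene6 the knob top is at about (325,233). Now I move above the knob and measure it with the wrist camera from two places.

>>> jog_arm(plan=[0,0,0,0,2,-4.5,0.9,0,0,0,0,4,-9,0.9,0,0,0,0,6,-13.5,0.9,0,0,0,0,8,-18,0.9,0,0,0,0,10,-22.5,0.9,0,0,0,0,10.8,-24.6,0.9,0,0,0,0,10.8,-24.6,0.9,0,0,0,0,10.8,-24.6,0.9])

```text
time: 10.3
tool_pos: [0.486, 0.0687, 0.2029]
tool_rot: [-1.763, 1.569, -2.906]
contact_force: [-0.1, -1.0, -0.6]
opening: 0.0872
```

```bash
python3 - <<'E'
from h import *
grab('wrist','w7');rel([.487,.1915,.2],114.5)
E
```

```text
t 10.35 pos [0.4863 0.068  0.2031] q [-1.700e-02  3.030e-01  1.651e+00 -1.000e-03  1.190e+00  1.127e+00] F [-0.2  0.1 -0. ] open 0.0872
tool axes
 [[-0.002  0.91   0.414]
 [-0.001  0.414 -0.91 ]
 [-1.    -0.002 -0.   ]]
turn opts [[179.96, 0.16, 0.02], [-0.04, -0.01, 0.1]]
shift cm [  0.3    5.18 -11.21]
```

>>> jog_arm(plan=[0,0,0,0,2,-4.5,0.9,0,0,0,0,4,-8,0.9,0,0,0,0,4.4,-9.9,0.9,0,0,0,0,4.4,-9.9,0.9,0,0,0,0,4.4,-9.9,0.9])

```text
time: 10.85
tool_pos: [0.4858, 0.1757, 0.2035]
tool_rot: [-1.088, 1.57, -2.232]
contact_force: [0.1, 0.1, -0.7]
opening: 0.0874
```

```bash
python3 - <<'E'
from h import *
grab('wrist','w8');grab('side','side8');grab('scene','scene8');rel([.487,.1915,.2],114.5)
E
```

```text
t 11.0 pos [0.486  0.1755 0.2038] q [ 0.198  0.347  1.583 -0.     1.212  1.344] F [ 0.1 -0.   0.6] open 0.0873
tool axes
 [[-0.     0.911  0.412]
 [-0.     0.412 -0.911]
 [-1.    -0.     0.   ]]
turn opts [[179.84, 0.03, -0.03], [-0.16, 0.02, 0.02]]
shift cm [ 0.38  0.76 -1.42]
```

View pics/w7.png

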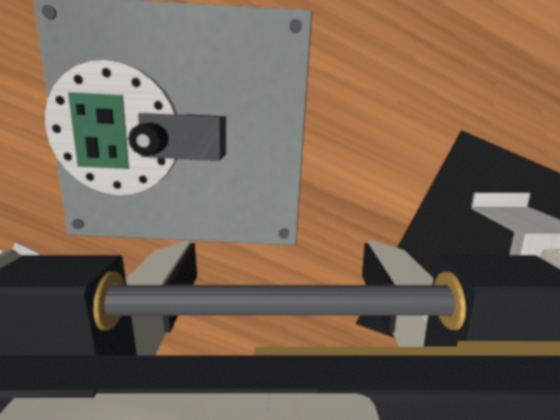

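View pics/w8.png

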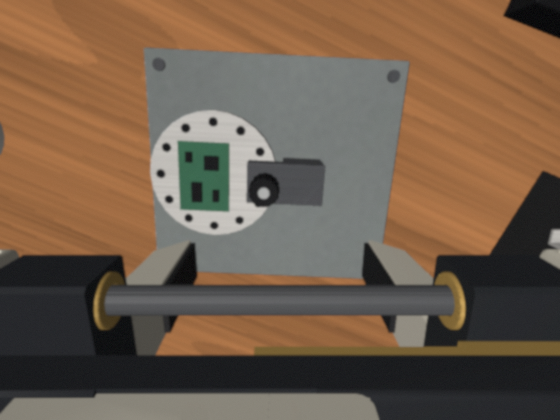

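The knob's light top dot is at about (142,141) in w7 and (263,192) in w8. I'll refine by brightness centroid and triangulate.

```bash
python3 - <<'E'
from h import *
def dot(tag,u,v,r=5):
    g=cv2.cvtColor(load(tag)['image'],cv2.COLOR_RGB2GRAY).astype(float)
    p=g[v-r:v+r+1,u-r:u+r+1];w=np.clip(p-90,0,None);y,x=np.mgrid[v-r:v+r+1,u-r:u+r+1];return ((w*x).sum()/w.sum(),(w*y).sum()/w.sum())
a=dot('w7',142,141);b=dot('w8',263,192);c=dot('scene8',325,233,3);print(a,b,c)
L=load
for t,u in ((('w7','w8'),(a,b)),(('w7','w8','scene8'),(a,b,c)),(('w8','scene8'),(b,c))):
    x,e=tri([L(k) for k in t],u);print(t,np.round(x*1000,1),np.round(np.array(e)*1000,1))
print('on z=.089',[np.round(onz(L(k),[u],.089)[0]*1000,1) for k,u in(('w7',a),('w8',b),('scene8',c))])
cv2.imwrite('pics/kc.png',cv2.resize(cv2.imread('pics/w8.png')[150:240,200:340],None,fx=5,fy=5,interpolation=cv2.INTER_CUBIC))
E
```

```text
(np.float64(142.40081019897534), np.float64(140.54771833670915)) (np.float64(263.1574869699958), np.float64(192.71305817720807)) (np.float64(325.19904076738607), np.float64(232.78177458033574))
('w7', 'w8') [484.1 190.9  87.3] [0.3 0.3]
('w7', 'w8', 'scene8') [485.2 190.1  89.5] [0.8 0.9 1.4]
('w8', 'scene8') [485.9 190.4  90.1] [1.1 1.1]
on z=.089 [array([484.3, 190.3,  89. ]), array([484.8, 191. ,  89. ]), array([485.9, 189. ,  89. ])]
```

View pics/kc.png

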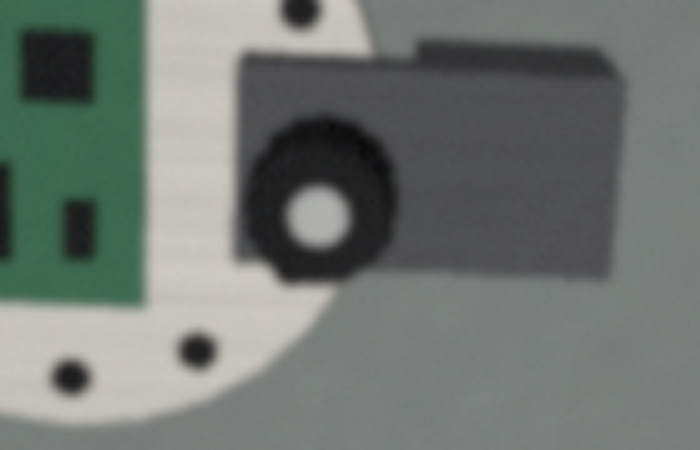

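>>> jog_arm(plan=[0,0,0,1,0.3,-0.7,0.9,0,0,0,4,0.6,-1.4,0.9,0,0,0,7,0.6,-1.4,0.9,0,0,0,9,0.6,-1.4,0.9,0,0,0,9.5,0.6,-1.4,0.9,0,0,0,9.5,0.6,-1.4,0.9,0,0,0,9.5,0.6,-1.4,0.9])

```text
time: 11.7
tool_pos: [0.486, 0.1923, 0.1097]
tool_rot: [1.341, 1.569, 0.197]
contact_force: [0.3, -0.5, 0.5]
opening: 0.0873
```

```bash
python3 - <<'E'
from h import *
grab('side','side9');rel([.4855,.1905,.059],114.5)
a=cv2.imread('pics/side9.png')[100:240,190:330]
cv2.imwrite('pics/side9c.png',cv2.resize(a,None,fx=4,fy=4,interpolation=cv2.INTER_CUBIC))
E
```

```text
t 11.75 pos [0.4861 0.1924 0.11  ] q [ 0.23   0.462  1.693 -0.     0.985  1.374] F [ 0.1  0.1 -0.4] open 0.0873
tool axes
 [[ 0.002  0.91   0.414]
 [ 0.     0.414 -0.91 ]
 [-1.     0.002  0.001]]
turn opts [[179.95, -0.2, -0.05], [-0.05, 0.03, -0.13]]
shift cm [ 5.1  -0.15  0.14]
```

View pics/side9c.png

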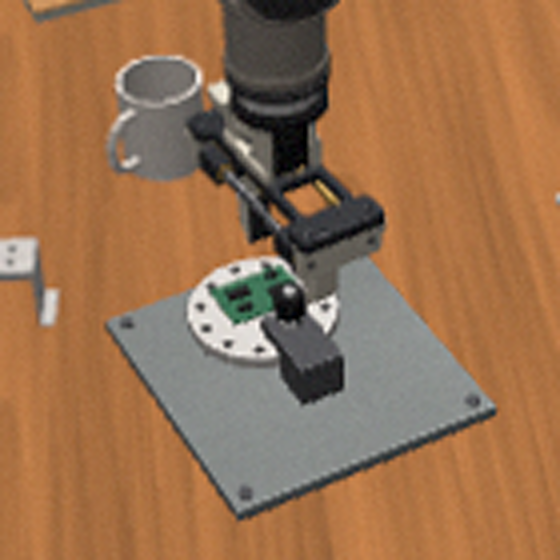

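```bash
python3 - <<'E'
from h import *
d=load('side9');p=proj(d,[[.4855,.1905,.088],[.4855,.1905,.062],[.486+.414*.047,.1924-.91*.047,.11]]);print(p,(p-[190,100])*4)
E
```

```text
[[261.5699562  172.52938286]
 [261.90057595 178.40170244]
 [268.76449544 175.17135992]] [[286.27982482 290.11753143]
 [287.60230381 313.60680976]
 [315.05798176 300.6854397 ]]
```

Predicted knob and fingertip pixels agree with the picture (knob 287,300; tip about 318,300). Descending.

>>> jog_arm(plan=[0,0,0,1,-0.15,0.14,0.9,0,0,0,2.5,-0.15,0.14,0.9,0,0,0,4,-0.15,0.14,0.9,0,0,0,4.8,-0.15,0.14,0.9,0,0,0,5.1,-0.15,0.14,0.9,0,0,0,5.1,-0.15,0.14,0.9,0,0,0,5.1,-0.15,0.14,0.9])

```text
time: 12.45
tool_pos: [0.4849, 0.1905, 0.0584]
tool_rot: [1.295, 1.57, 0.151]
contact_force: [-0.2, 0.2, -0.0]
opening: 0.0874
```

```bash
python3 - <<'E'
from h import *
grab('wrist','w10');rel([.4855,.1905,.059],114.5)
E
```

```text
t 12.5 pos [0.485  0.1904 0.0585] q [ 0.227  0.533  1.747 -0.     0.861  1.371] F [-0.4  0.1  0.5] open 0.0873
tool axes
 [[ 0.001  0.91   0.414]
 [ 0.     0.414 -0.91 ]
 [-1.     0.001  0.   ]]
turn opts [[179.96, -0.11, -0.03], [-0.04, 0.02, -0.07]]
shift cm [-0.05  0.05  0.02]
```

View pics/w10.png

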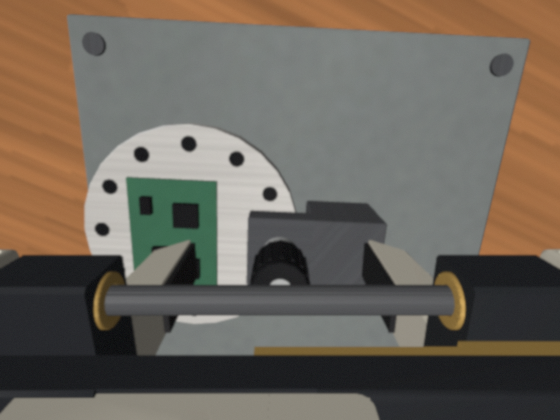

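Knob sits centrally between the fingers at (280,280). Closing with a firm grip.

>>> jog_arm(plan=[0,0,0,0,0,0,0.2,0,0,0,0,0,0,-0.2,0,0,0,0,0,0,-0.35,0,0,0,0,0,0,-1,0,0,0,0,0,0,-1,0,0,0,0,0,0,-1,0,0,0,0,0,0,-1,0,0,0,0,0,0,-1], newtons=50)

```text
time: 13.3
tool_pos: [0.4845, 0.1904, 0.0579]
tool_rot: [-0.154, 1.571, -1.298]
contact_force: [0.2, -0.4, -0.2]
opening: 0.0281
```

>>> jog_arm(plan=[0,0,0,0,0,0,-1,0,0,0,0,0,0,-1,0,0,0,0,0,0,-1])

```text
time: 13.6
tool_pos: [0.4847, 0.1901, 0.0579]
tool_rot: [0.002, 1.57, -1.142]
contact_force: [0.7, -2.7, -0.0]
opening: 0.0254
```

Gripped at 25.4 mm, with little side force (-2.7 N in y). Pulling up slowly.

>>> jog_arm(plan=[0,0,0,-0.2,0,0,-1,0,0,0,-0.4,0,0,-1,0,0,0,-0.6,0,0,-1,0,0,0,-0.8,0,0,-1,0,0,0,-1.0,0,0,-1,0,0,0,-1.0,0,0,-1])

```text
time: 14.2
tool_pos: [0.4846, 0.1901, 0.0677]
tool_rot: [-0.443, 1.57, -1.587]
contact_force: [4.3, -3.5, -8.8]
opening: 0.025
```

>>> jog_arm(plan=[0,0,0,-0.2,0,0,-1,0,0,0,-0.4,0,0,-1,0,0,0,-0.5,0,0,-1,0,0,0,-0.55,0,0,-1,0,0,0,-0.55,0,0,-1])

```text
time: 14.7
tool_pos: [0.4846, 0.1901, 0.0729]
tool_rot: [-0.795, 1.57, -1.939]
contact_force: [4.1, -3.3, -9.8]
opening: 0.025
```

>>> jog_arm(plan=[0,0,0,-0.04,0,0,-1,0,0,0,-0.07,0,0,-1,0,0,0,-0.07,0,0,-1])

```text
time: 15.0
tool_pos: [0.4846, 0.1901, 0.0735]
tool_rot: [-0.835, 1.57, -1.979]
contact_force: [4.1, -3.0, -11.1]
opening: 0.0251
```

>>> jog_arm(plan=[0,0,0,-0.03,0,0,-1,0,0,0,-0.06,0,0,-1,0,0,0,-0.06,0,0,-1])

```text
time: 15.3
tool_pos: [0.4846, 0.1901, 0.074]
tool_rot: [-0.995, 1.57, -2.139]
contact_force: [5.4, -3.4, -11.1]
opening: 0.0249
```

>>> jog_arm(plan=[0,0,0,-0.03,0,0,-1,0,0,0,-0.06,0,0,-1,0,0,0,-0.06,0,0,-1])

```text
time: 15.6
tool_pos: [0.4845, 0.1901, 0.074]
tool_rot: [-1.29, 1.57, -2.433]
contact_force: [5.7, -2.7, -16.9]
opening: 0.0247
```

The force jumped to 16.9 N with no further travel after about 16.1 mm, so this is the hard stop. Checking by eye for slip, and checking the rest of the scene.

```bash
python3 - <<'E'
from h import *
from cell import observe
grab('side','s11');grab('scene','sc11');grab('wrist','w11')
o=observe();print(o['time'],o['tool_pos'],o['contact_force'],o['opening'])
a=cv2.imread('pics/sc11.png')[110:310,150:430];cv2.imwrite('pics/f1.png',cv2.resize(a,None,fx=2.8,fy=2.8,interpolation=cv2.INTER_CUBIC))
for n,m in(('s11','side0'),('sc11','scene0')):
    A=cv2.imread(f'pics/{n}.png');B=cv2.imread(f'pics/{m}.png');cv2.imwrite(f'pics/d_{n}.png',cv2.absdiff(A,B))
cv2.imwrite('pics/f2.png',np.hstack([cv2.resize(cv2.imread('pics/d_s11.png'),(400,300)),cv2.resize(cv2.imread('pics/d_sc11.png'),(400,300))]))
b=cv2.imread('pics/sc11.png')[210:280,290:370];cv2.imwrite('pics/f3.png',cv2.resize(b,None,fx=8,fy=8,interpolation=cv2.INTER_CUBIC))
d=load('sc11');p=proj(d,[[.485,.1903,.104],[.485,.1903,.078],[.485,.1903,.052]]);print((p-[290,210])*8)
E
```

```text
15.75 [0.48454131 0.19007026 0.07401024] [  7.40796722  -3.34143329 -17.23970446] 0.02478328290728587
[[290.60119232 146.24348815]
 [283.86350231 210.04945436]
 [277.27713319 272.33190685]]
```

View pics/f1.png

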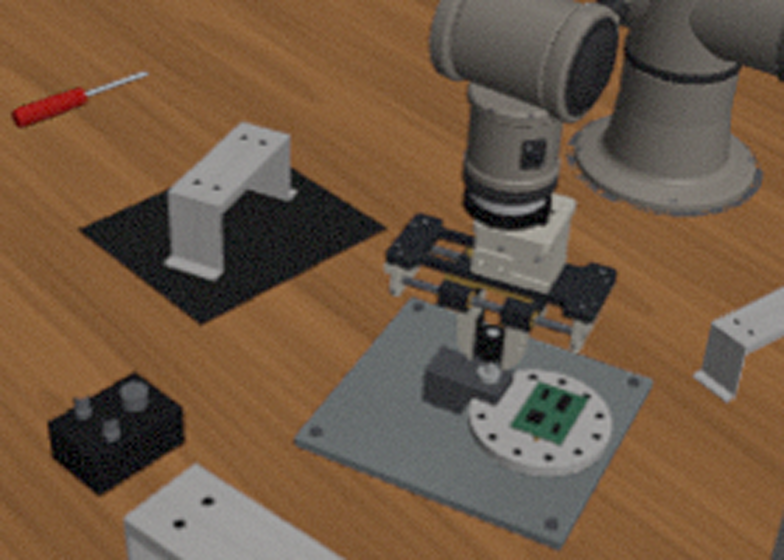

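View pics/f2.png

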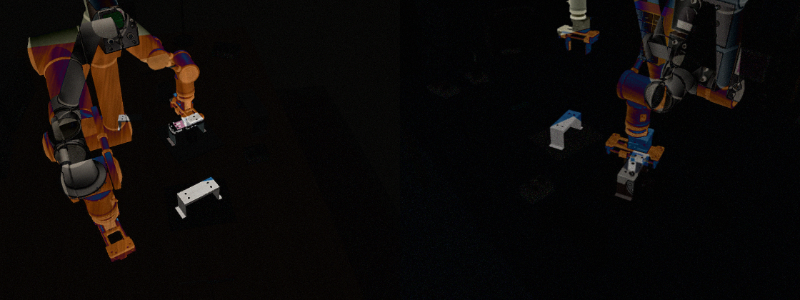

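View pics/f3.png

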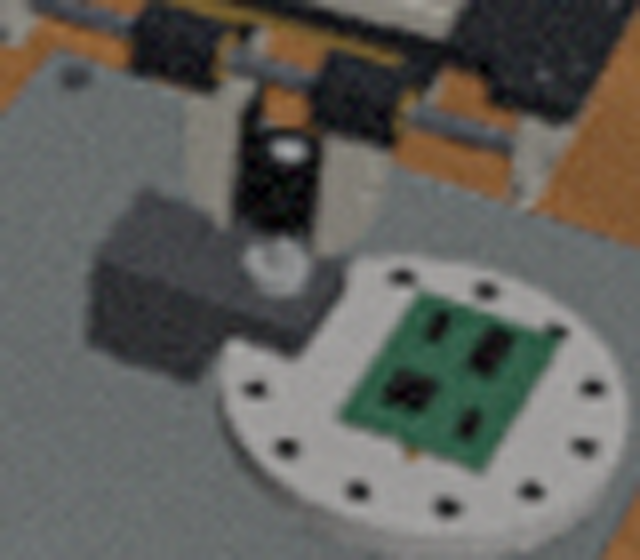

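View pics/w11.png

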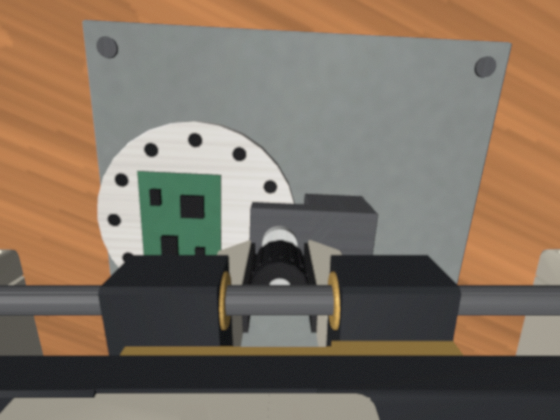

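The knob's top dot is at (290,148) in the crop; a full 16 mm lift predicts (291,146). The mug, test box and screwdriver show no change in the difference images. Handing in.

```bash
python3 -c "
from cell import robot,observe
print(robot.hand_in());o=observe();print(o['time'],o['tool_pos'],o['contact_force'],o['opening'])"
```

```text
the job is handed in; nothing more can be done
None
the job is handed in; nothing more can be done
```

The job is done and handed in at about 15.8 s. The bracket stands on its feet on the mat, and the gripper is holding the plunger knob fully up.

- **Bracket:** I lifted the 156 mm bracket off the fixture by its lips and set it down near the middle of the mat. The pictures show both feet on the mat.
- **Knob:** I gripped it with 50 N and pulled until the force rose from about 11 to 17 N with no further travel. By then the gripper had risen about 16.1 mm, so this is the hard stop.
- **Last checks:** The knob's top appears within about 0.3 pixel of where a full 16 mm lift would put it, so it did not slip in the fingers. Before/after pictures show no visible movement of the mug, test box or screwdriver.
- **Disagreements:** Position measurements from different views differed by 1–2 mm. A side force of about 8 N remained on the gripper while holding the knob.

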